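# Shake the gauge block out of the upturned slotted box

### The job

Of the two small clear slotted boxes, one has been turned upside down, with its rubber feet in the air and its slot underneath. Pick that one up, hold it just above the square tray, and tilt and shake it until the steel gauge block inside drops out of the slot into the tray; then stand the empty box on the table, still feet up, and let go. Leave the other box, which stands on its feet, alone.

Things in the scene. Friction and masses are not known exactly. Their poses are not given: they have to be found in the camera images.
- slot_box: The upside-down clear box, 88 (x) x 46 (y) x 54 mm high plus four 6 mm rubber feet on top, 0.25 kg. Origin: centre of its underside; z up. Walls 4 mm. The underside is a 4 mm aluminium lid; its slot goes through at the -x end, 20 to 40 mm from the centre, 38 mm along y. The end wall there is grey, the rest clear; it starts facing away from the robot within 35 degrees. Grasp across the 46 mm.
- block: Loose steel block in the upside-down box, 24 x 10 x 10 mm, 20 g. Origin: centre of a 24 x 10 face (its underside), x lengthwise. Starts flat on the box's inner floor, in the half away from the slot, at any yaw. It slides once the box is tilted 14 to 20 degrees or jerked; carried level and smoothly it stays. Slot end dipped 35 degrees, it falls out, or wedges there until rocked level again.
- tray: Square open dark steel tray, fixed to the table, 160 x 160 mm outside, 30 mm high, walls and floor 6 mm thick. Origin: centre of its underside; z up, sides along x and y.
- upright_box: The other slotted box, the same kind and size (88 x 46 x 60 mm) but standing on its feet with the slot on top and a block inside: not to be touched. Origin: centre of its underside; x along its length.
There are look-alikes about, which are no part of the job. What is shaped like the slot_box but yellow is not meant.

How it is judged:
At the end, for the whole second after the job is handed in: The block lies at rest inside the tray, and the emptied box stands at rest on the table itself (not in or on the tray or anything else), feet up, its underside within 4 mm of the table and level within 7 degrees (x of block in the frame of tray between -0.074 and 0.074 m and y of block in the frame of tray between -0.074 and 0.074 m and z of block in the frame of tray below 0.03 m and linear speed of each of block, slot_box below 0.02 m/s and height (world z) of slot_box below 0.004 m and angle between slot_box's own z axis and vertical below 0.12 rad); the robot touches nothing.
It fails at once if the block was dropped from too high (it fell faster than 1.7 m/s, a drop of about 150 mm) (linear speed of block above 1.7 m/s).
It fails at once if the other box was moved by more than 20 mm or tipped (distance of upright_box from where it was at the start of the episode above 0.02 m or angle between upright_box's own z axis and vertical above 0.3 rad).
It also fails if it takes over 51 s, if anything falls off the work surface, if the arm or the gripper's body presses on something with over 40 N, if the wrist force passes 120 N, or if a joint passes its speed limit or range.

### The arm

A 7-joint arm with a two-finger parallel gripper is mounted at the origin on the work surface. World frame = base frame: x ahead of the robot, y to its left, z up, the work surface at z = 0. Lengths are in m, angles in rad, forces in N, time in s.
With the tool pointing down it reaches from about 0.35 to 0.9 m from the base axis. Payload 8.1 kg.
Tool frame: the origin (TCP) lies at the centre of the arm's flange, where the gripper is bolted on; the fingertips stand 178 mm ahead of it and the grasp point (between the pads) lies 159 mm ahead of it; z points along the fingers, y is the direction in which the jaws open and shut (so a half turn about z gives the same grasp; the last joint's range is limited). The gripper opens to 92 mm and grips with 3 to 60 N. Pads are 19 mm wide; open, the fingers measure 130 mm over their backs; the gripper's body (75 mm by 190 mm) begins 47 mm behind the grasp point.
Start: joints at [1.056, 0.434, 0.025, 1.573, -0.012, 1.134, -0.075], TCP at [0.25, -0.573, 0.405] pointing down, gripper open.
Joint ranges: [-2.62, 2.62], [-0.44, 2.09], [-1.27, 1.32], [0.08, 2.57], [-1.32, 4.46], [0.12, 2], [-2.74, 2.74]. Speed limits (rad/s): [2.22, 2.22, 3.01, 3.01, 3.14, 3.14, 3.14].

### API

Orientations are given as a rotation vector (axis times angle).
In Python, from cell import arm gives the robot as it stands. The module is installed in compiled form; this text tells all that it offers.
- The arm moves only by the tool move_arm, never from a script. Its argument "steps" is a list of rows, each a list of 4 numbers: the shift along the tool's x, y, z in mm, then the turn about the tool's z in rad. In form: [[x, y, z, twist], ...]. A call has 1 to 20 rows; each row is the pose to reach, as a shift and turn from the pose commanded when the call began, along the tool's axes at that moment; what a row does not reach only later rows make up. A row lasts 1/8 s, in which the tool goes at most 62.5 mm and 10.7 degrees, less where a joint would pass 70% of its speed; a pose out of reach is approached as far as the arm can. A call with a gripper value outside its range is refused whole. "grip" is the finger opening in mm, from 0 to 91.8, set as the call begins (left out, the last holds). The fingers move at their own pace and stop on an object; "grip_force" is the grip in N (left out, the last holds). Time passes only in rows, so rows that repeat a pose let the fingers close. It gives the time, the measured TCP pose, the force and the opening at its end, in the units of the state.
- arm.observe(): the state, without advancing time (a new reading comes with each control period).
- arm.get_image(name): name is "scene" or "top" or "wrist"; returns the picture (384x512x3 uint8, red, green, blue); there is no depth.
- arm.camera_info(name): a dict with "mtx" (3x3 intrinsics, pixels), "pose" (4x4, takes a point from camera to world coordinates); the wrist camera has in their place "T_tool_cam" (4x4, takes a point from camera to tool coordinates, whose origin is the TCP and whose axes are the flange's). Camera axes: x right, y down, z forward; pixel columns grow to the right and rows downward; lengths in m; the calibration is good to about 2 mm. A picture is of the moment at which its call begins: read the wrist's pose just before it. camera_info takes no time and is no camera call.
- arm.sign_off(): hands the job in, once; it reports no verdict.
The state is a dict: "clock": time; "joints": joint angles; "dq": joint speeds; "joint_efforts": joint torques, N m; "position": TCP position; "ee_rot": TCP orientation; "force": force on the tool from outside, world axes, zero at the start; "ft_torque": the same for the moment, N m; "width": opening from 0.0 (shut) to 1.0 (fully open).
Only numpy, scipy, OpenCV 4.12 (cv2) and the standard library are available. Lean on these libraries where they do the work, as an engineer would, in place of code of your own. Each camera call takes 0.05 s, during which the arm holds its last target.

## Working session

There is one attempt and no reset: what is moved stays moved. The work goes in short steps, Python scripts to look and compute and a tool call to move; the robot and the scene stay as the last step left them, time stands still between calls to the robot, and variables do not carry over. Pictures are saved under pics/ and viewed, and the job is handed in when it is done.

Besides the shell and the picture viewer there is one more tool, called after "Request:" in YAML: its name, and indented under it one key for each argument. move_arm: Moves the arm, as the interface text tells. Its arguments: {"type":"object","properties":{"steps":{"type":"array"},"grip":{"type":"number"},"grip_force":{"type":"number"}},"required":["steps"]}

```bash
mkdir -p pics
python3 - <<'E'
from cell import arm
import cv2
s=arm.observe();print(s)
for n in("scene","top","wrist"):
    im=arm.get_image(n);cv2.imwrite(f"pics/{n}0.png",im[:,:,::-1]);print(n,arm.camera_info(n))
E
```

```text
{'clock': 0.0, 'joints': array([ 1.05639586,  0.43523199,  0.02498773,  1.57406288, -0.01160558,
        1.13398094, -0.0750828 ]), 'dq': array([ 0.00046925, -0.00079074,  0.00035224,  0.00024223, -0.0006993 ,
        0.00118534,  0.00191813]), 'joint_efforts': array([ 4.49948652e-05, -6.67840862e+01,  9.84716713e-01, -3.14462793e+01,
       -6.07933220e-02,  4.27817472e-02,  1.87264268e-04]), 'position': array([ 0.25004243, -0.57256866,  0.40395256]), 'ee_rot': array([-3.07381639e+00, -6.41888684e-01,  7.08954901e-04]), 'force': array([-0.23115792,  0.55280324, -0.32919357]), 'ft_torque': array([-0.0228092 ,  0.00306978,  0.08790108]), 'width': 0.9978219237730931}
scene {'mtx': array([[404.2891124 ,   0.        , 254.69186697],
       [  0.        , 404.2891124 , 191.3639541 ],
       [  0.        ,   0.        ,   1.        ]]), 'pose': array([[-0.79775499,  0.37856447, -0.46933562,  1.03609961],
       [ 0.6029773 ,  0.50383057, -0.61852497,  0.70613894],
       [ 0.00231405, -0.7764301 , -0.63019913,  0.69320614],
       [ 0.        ,  0.        ,  0.        ,  1.        ]])}
top
[... 242 characters left out ...]
0.99926128,  0.02790833,  0.02641998,  0.04644021],
       [-0.02999493, -0.13660672, -0.99017115,  0.9552805 ],
       [ 0.        ,  0.        ,  0.        ,  1.        ]])}
wrist {'mtx': array([[336.27139797,   0.        , 255.21524361],
       [  0.        , 336.27139797, 192.94009019],
       [  0.        ,   0.        ,   1.        ]]), 'T_tool_cam': array([[ 8.42735547e-05, -9.58501586e-01, -2.85087185e-01,
         7.64690034e-02],
       [ 9.99999988e-01,  1.18013750e-04, -1.01171901e-04,
         5.94966702e-04],
       [ 1.30617635e-04, -2.85087173e-01,  9.58501584e-01,
         1.86947600e-02],
       [ 0.00000000e+00,  0.00000000e+00,  0.00000000e+00,
         1.00000000e+00]])}
```

View pics/scene0.png

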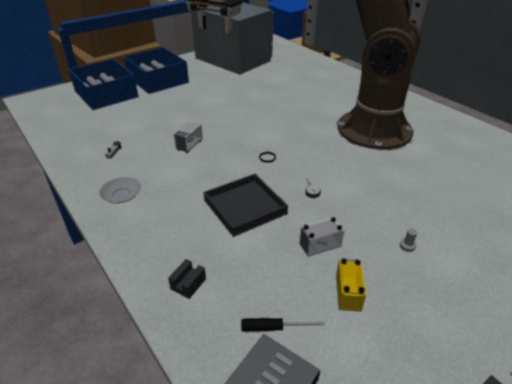

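View pics/top0.png

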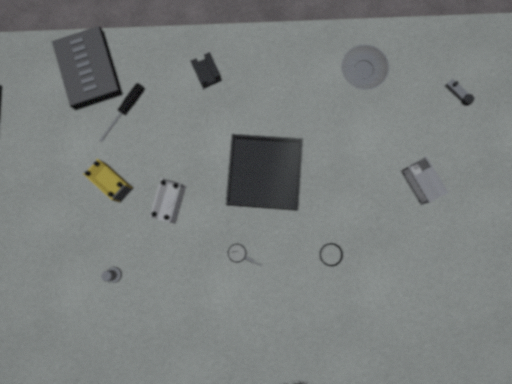

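Run:
```python
import cv2,numpy as np
t=cv2.imread("pics/top0.png");s=cv2.imread("pics/scene0.png")
a=cv2.resize(t[165:235,130:210],(560,490),interpolation=cv2.INTER_CUBIC)
cv2.imwrite("pics/c1.png",a)
b=cv2.resize(s[205:265,285:355],(560,480),interpolation=cv2.INTER_CUBIC)
cv2.imwrite("pics/c2.png",b)
b=cv2.resize(t[145:215,390:460],(490,490),interpolation=cv2.INTER_CUBIC)
cv2.imwrite("pics/c3.png",b)
```

```text
(no output)
```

View pics/c1.png

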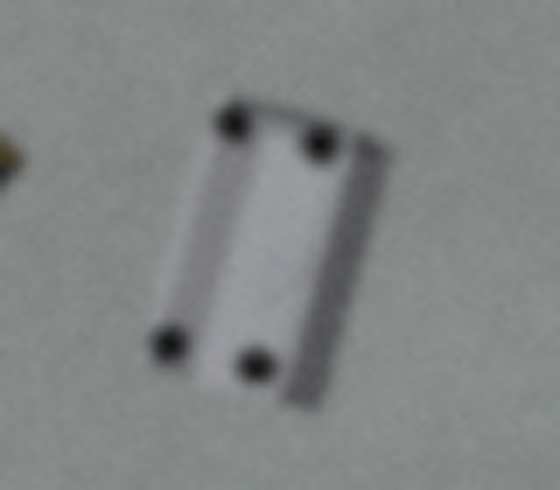

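View pics/c2.png

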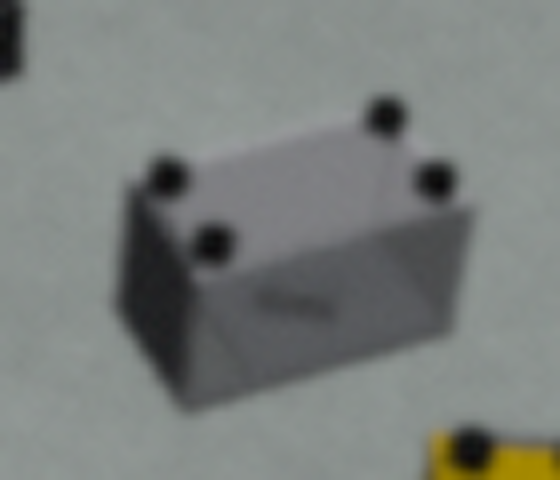

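View pics/c3.png

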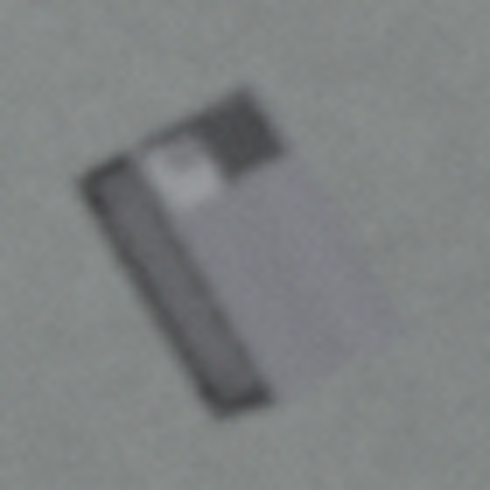

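View pics/wrist0.png

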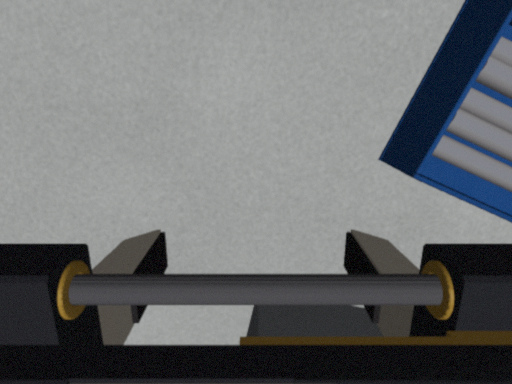

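Candidates in the top view are the clear box at (168,200), the yellow one at (107,180) and the box at (422,180). The first has four dark feet up, clear walls and its dark end wall away from the robot, so it is slot_box. The yellow one is excluded. The third has its slot on top and no feet showing, so it is upright_box. The crops confirm this.

```bash
cat > h.py <<'E'
from cell import arm
import numpy as np,cv2
from scipy.spatial.transform import Rotation as R
def ray(n,u,v,z):
    c=arm.camera_info(n)
    P=c["pose"]; d=P[:3,:3]@np.linalg.inv(c["mtx"])@[u,v,1]; o=P[:3,3]
    return o+d*(z-o[2])/d[2]
def proj(n,p):
    c=arm.camera_info(n);T=np.linalg.inv(c["pose"]);q=c["mtx"]@(T[:3,:3]@p+T[:3,3]);return q[:2]/q[2]
def tool():
    s=arm.observe();return s["position"],R.from_rotvec(s["ee_rot"])
E
python3 - <<'E'
from h import *
f=[ray("top",130+x/7,165+y/7,.059) for x,y in[(234,122),(321,145),(169,344),(257,365)]]
f=np.array(f);print(f.round(4))
sf=[ray("scene",285+x/8,205+y/8,.059) for x,y in[(168,178),(214,243),(385,117),(437,182)]]
print(np.array(sf).round(4))
c=f.mean(0);d=(f[2]+f[3]-f[0]-f[1]);print(c,"box x yaw",np.degrees(np.arctan2(d[1],d[0])))
p,r=tool();print(p,r.as_matrix().round(3))
for q in[(233,135),(302,138),(298,210),(227,206)]:print(ray("top",*q,.03).round(4))
print(ray("top",422,180,.03))
t=cv2.imread("pics/top0.png");cv2.imwrite("pics/c4.png",cv2.resize(t[120:225,215:315],(700,735)[::1][:2],interpolation=cv2.INTER_CUBIC)[:600])
E
```

```text
[[0.5581 0.2751 0.059 ]
 [0.5502 0.2482 0.059 ]
 [0.4903 0.2946 0.059 ]
 [0.4832 0.2676 0.059 ]]
[[0.5488 0.2548 0.059 ]
 [0.5561 0.2813 0.059 ]
 [0.482  0.2738 0.059 ]
 [0.4896 0.3014 0.059 ]]
[0.52041846 0.2713667  0.059     ] box x yaw 163.94149379264059
[ 0.25007384 -0.57261487  0.40414913] [[ 0.916  0.4   -0.001]
 [ 0.4   -0.916  0.001]
 [-0.    -0.001 -1.   ]]
[0.6659 0.1262 0.03  ]
[ 0.6541 -0.0278  0.03  ]
[ 0.4935 -0.013   0.03  ]
[0.5064 0.1418 0.03  ]
[ 0.55183951 -0.28506444  0.03      ]
```

Run:
```python
from h import *
p,r=tool();m=r.as_matrix()
d=np.array([.520,.2745,.30])-p
print((m.T@d*1000).round(1)); yaw=np.arctan2(m[1,0],m[0,0]);print("twist",yaw-np.radians(163.9))
```

```text
[ 586.4 -668.2  104.9]
twist -2.448896337966327
```

Request:
move_arm:
  steps:
    - [29,-33,5,-0.122]
    - [59,-67,10,-0.245]
    - [88,-100,16,-0.367]
    - [117,-134,21,-0.49]
    - [147,-167,26,-0.612]
    - [176,-200,31,-0.735]
    - [205,-234,37,-0.857]
    - [235,-267,42,-0.98]
    - [264,-301,47,-1.102]
    - [293,-334,52,-1.224]
    - [323,-368,58,-1.347]
    - [352,-401,63,-1.469]
    - [381,-434,68,-1.592]
    - [410,-468,73,-1.714]
    - [440,-501,79,-1.837]
    - [469,-535,84,-1.959]
    - [498,-568,89,-2.08]
    - [528,-601,94,-2.204]
    - [557,-635,100,-2.327]
    - [586,-668,105,-2.449]
  grip: 91

```text
clock: 2.65
position: [0.5202, 0.2751, 0.2992]
ee_rot: [-0.434, -3.111, 0.001]
force: [0.6, 0.4, 1.0]
width: 0.991
```

Request:
move_arm:
  steps:
    - [0,0,0,0]
    - [0,0,0,0]

```text
clock: 2.9
position: [0.5197, 0.2733, 0.2992]
ee_rot: [-0.441, -3.11, 0.002]
force: [1.0, -0.8, 0.0]
width: 0.989
```

Run:
```python
from h import *
p,r=tool();m=r.as_matrix();print(arm.observe()["joints"].round(2),p,m.round(3))
for n in("wrist","top"):
    im=arm.get_image(n);cv2.imwrite(f"pics/{n}1.png",im[:,:,::-1])
```

```text
[-0.07  0.59 -0.74  1.74  0.47  0.99  0.3 ] [0.51971915 0.2733165  0.2992294 ] [[-0.961  0.278 -0.001]
 [ 0.278  0.961 -0.001]
 [ 0.001 -0.001 -1.   ]]
```

View pics/wrist1.png

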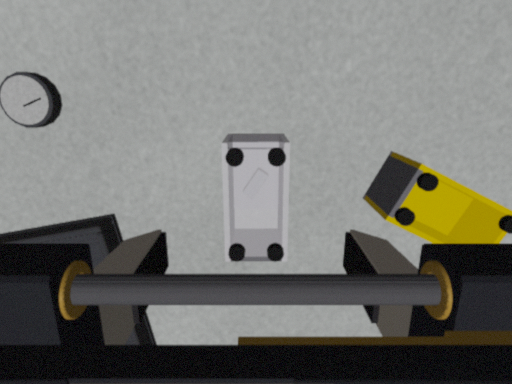

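Run:
```python
from h import *
p,r=tool();c=arm.camera_info("wrist");T=c["T_tool_cam"]
A=r.as_matrix()@T[:3,:3];o=p+r.as_matrix()@T[:3,3]
F=[]
for u,v in[(235,157),(277,157),(237,252),(275,252)]:
    d=A@np.linalg.inv(c["mtx"])@[u,v,1];q=o+d*(.059-o[2])/d[2];F.append(r.as_matrix().T@(q-p)*1000)
F=np.array(F);print(F.round(1),F.mean(0))
```

```text
[[ 36.1 -14.3 240.6]
 [ 36.2  13.7 240.6]
 [-33.6 -14.  240.6]
 [-33.6  13.6 240.6]] [  1.28939197  -0.2565864  240.61420361]
```

Request:
move_arm:
  steps:
    - [1,0,15,0]
    - [1,0,35,0]
    - [1,0,60,0]
    - [1,0,85,0]
    - [1,0,102,0]
    - [1,0,109,0]
    - [1,0,110,0]
    - [1,0,110,0]
  grip: 72

```text
clock: 4.0
position: [0.5191, 0.2744, 0.1903]
ee_rot: [0.44, 3.11, 0.001]
force: [-0.3, -0.6, -1.3]
width: 0.784
```

Request:
move_arm:
  steps:
    - [0,0,0,0]
    - [0,0,0,0]
    - [0,0,0,0]
    - [0,0,0,0]
    - [0,0,0,0]
    - [0,0,0,0]
  grip: 40
  grip_force: 30

```text
clock: 4.75
position: [0.519, 0.2742, 0.1899]
ee_rot: [0.44, 3.11, -0.0]
force: [-0.2, -1.9, 4.8]
width: 0.5
```

Run:
```python
from h import *
p,r=tool();m=r.as_matrix();s=arm.observe();print(s["clock"],p,s["force"],s["width"])
im=arm.get_image("wrist");cv2.imwrite("pics/wrist2.png",im[:,:,::-1])
t=cv2.imread("pics/top0.png");cv2.imwrite("pics/c4.png",cv2.resize(t[125:220,220:310],(540,570),interpolation=cv2.INTER_CUBIC))
```

```text
4.75 [0.51895629 0.27417897 0.18989548] [-0.19601861 -1.88494834  4.80078452] 0.49992677894715554
```

View pics/wrist2.png

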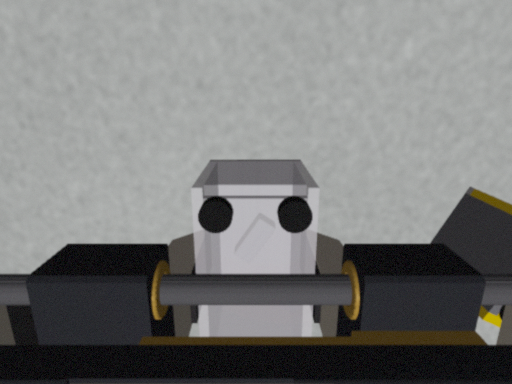

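View pics/c4.png

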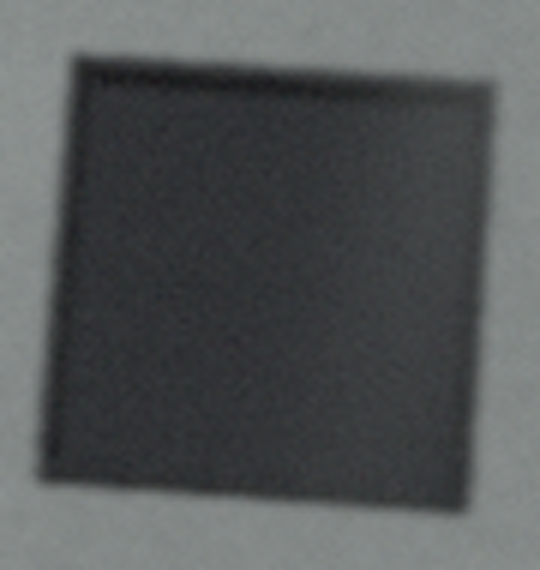

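Tool is gripping the box (opening 46 mm), with the block visible in the half away from the slot. I'll lift and carry it smoothly to a run-up position on the robot side of the tray.

Request:
move_arm:
  steps:
    - [0,0,-3,0]
    - [0,0,-12,0]
    - [0,0,-25,0]
    - [0,0,-39,0]
    - [1,-2,-50,0]
    - [4,-10,-55,0]
    - [9,-21,-55,0]
    - [16,-36,-55,0]
    - [23,-54,-55,0]
    - [32,-75,-55,0]
    - [41,-96,-55,0]
    - [50,-117,-55,0]
    - [59,-138,-55,0]
    - [66,-156,-55,0]
    - [73,-171,-55,0]
    - [78,-182,-55,0]
    - [81,-190,-55,0]
    - [82,-192,-55,0]
    - [82,-192,-55,0]

```text
clock: 7.18
position: [0.3871, 0.1127, 0.2448]
ee_rot: [0.44, 3.11, 0.001]
force: [0.7, -0.2, -3.3]
width: 0.495
```

Run:
```python
from h import *
p,r=tool();m=r.as_matrix();s=arm.observe();print(s["clock"],p,m.round(3),s["force"],s["joints"].round(2))
a=arm.get_image("wrist");b=arm.get_image("scene")
cv2.imwrite("pics/ws3.png",np.hstack([a[100:,130:400],cv2.resize(b[130:290,190:380],(530,446))[:284]] )[:,:,::-1])
```

```text
7.175 [0.38713226 0.11265711 0.2448082 ] [[-0.961  0.277  0.   ]
 [ 0.277  0.961  0.   ]
 [-0.     0.001 -1.   ]] [ 0.72666813 -0.19621138 -3.33773023] [ 0.2   0.43 -0.77  2.22  0.49  0.66  0.37]
```

View pics/ws3.png

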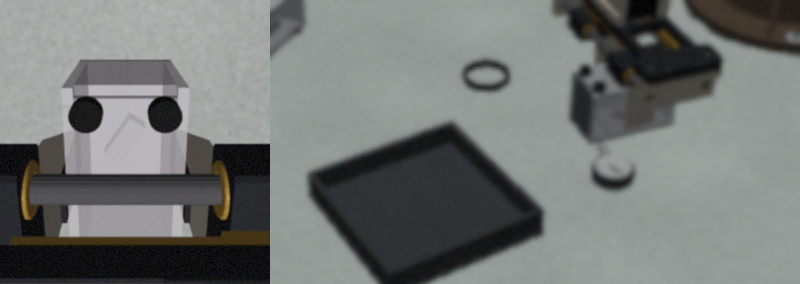

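Request:
move_arm:
  steps:
    - [-4,0,0,0]
    - [-16,0,0,0]
    - [-38,0,0,0]
    - [-70,0,0,0]
    - [-114,0,0,0]
    - [-170,0,0,0]
    - [-170,0,0,0]
    - [-170,0,0,0]
    - [-170,0,0,0]

```text
clock: 8.4
position: [0.5495, 0.0656, 0.2446]
ee_rot: [-0.438, -3.11, 0.0]
force: [-0.4, -0.7, -3.6]
width: 0.501
```

```bash
cat > look.py <<'E'
from h import *
import sys
k=sys.argv[1]
p,r=tool();m=r.as_matrix();s=arm.observe();print(s["clock"],p,s["ee_rot"],s["force"],s["width"])
a=arm.get_image("wrist");b=arm.get_image("scene")
cv2.imwrite(f"pics/ws{k}.png",np.hstack([a[100:,130:400],cv2.resize(b[150:260,190:340],(530,389),interpolation=cv2.INTER_CUBIC)[:284]] )[:,:,::-1])
E
python3 look.py 4
```

```text
8.4 [0.54949379 0.06564408 0.24458964] [-4.38006170e-01 -3.11010380e+00  4.05069846e-04] [-0.42525193 -0.6688475  -3.57047924] 0.5010576940531918
```

View pics/ws4.png

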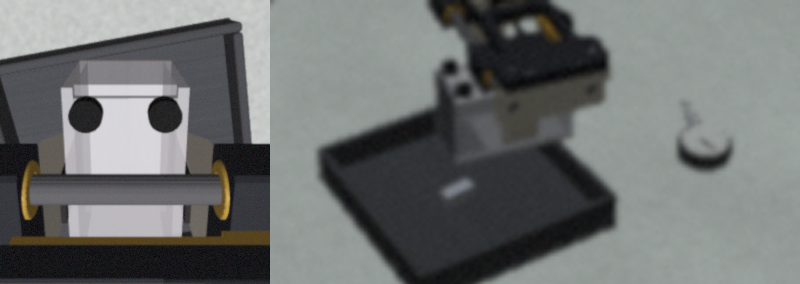

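The block came out on the first jerk and lies in the tray (right panel, about (457,188)). Now I'll take the box back to its free starting spot.

Run:
```python
from h import *
print(ray("scene",190+187/530*150,150+188/389*110,.014))
p,r=tool();m=r.as_matrix();d=np.array([.519,.2742,.245])-p;print(m.T@d*1000)
```

```text
[0.58351837 0.05975462 0.014     ]
[ 86.99771865 191.96838589  -0.2206845 ]
```

Request:
move_arm:
  steps:
    - [2,5,0,0]
    - [8,17,0,0]
    - [17,37,0,0]
    - [28,62,0,0]
    - [41,90,0,0]
    - [54,120,0,0]
    - [66,146,0,0]
    - [76,168,0,0]
    - [83,183,0,0]
    - [87,191,3,0]
    - [87,192,10,0]
    - [87,192,22,0]
    - [87,192,34,0]
    - [87,192,44,0]
    - [87,192,50,0]
    - [87,192,53,0]
    - [87,192,54.5,0]
    - [87,192,54.5,0]

```text
clock: 10.75
position: [0.5199, 0.274, 0.1904]
ee_rot: [0.44, 3.11, 0.0]
force: [-0.0, 0.0, -3.1]
width: 0.501
```

```bash
python3 look.py 5
```

```text
10.75 [0.51990679 0.27398538 0.19039536] [4.39678328e-01 3.11040391e+00 2.41050389e-04] [-0.02154792  0.03969231 -3.10485453] 0.5010557113515026
```

Force is still −3 N, so the box is hovering about 0.5 mm up. I'll lower it 1 mm and release.

Request:
move_arm:
  steps:
    - [0,0,0.5,0]
    - [0,0,1,0]
    - [0,0,1,0]

```text
clock: 11.22
position: [0.5199, 0.274, 0.1899]
ee_rot: [0.44, 3.11, 0.0]
force: [-1.5, -2.0, 6.0]
width: 0.501
```

Request:
move_arm:
  steps:
    - [0,0,0,0]
    - [0,0,0,0]
    - [0,0,0,0]
    - [0,0,0,0]
    - [0,0,0,0]
  grip: 72

```text
clock: 11.85
position: [0.5198, 0.2739, 0.1892]
ee_rot: [-0.44, -3.111, 0.0]
force: [-0.6, 1.0, -0.3]
width: 0.781
```

Request:
move_arm:
  steps:
    - [0,0,-5,0]
    - [0,0,-20,0]
    - [0,0,-45,0]
    - [0,0,-75,0]
    - [0,0,-105,0]
    - [0,0,-130,0]
    - [0,0,-145,0]
    - [0,0,-150,0]
    - [0,0,-150,0]
    - [0,0,-150,0]

```text
clock: 13.1
position: [0.5197, 0.2737, 0.3383]
ee_rot: [-0.44, -3.109, 0.002]
force: [-0.9, 0.1, -0.7]
width: 0.786
```

Run:
```python
from h import *
s=arm.observe();print(s["clock"],s["position"],s["force"],s["width"])
a=arm.get_image("wrist");b=arm.get_image("scene");t=arm.get_image("top")
cv2.imwrite("pics/w6.png",a[:,:,::-1]);cv2.imwrite("pics/t6.png",t[:,:,::-1])
cv2.imwrite("pics/s6.png",cv2.resize(b[130:290,150:400],(800,512),interpolation=cv2.INTER_CUBIC)[:,:,::-1])
```

```text
13.1 [0.51968183 0.27367834 0.3382831 ] [-0.94884915  0.12044379 -0.66375491] 0.785669808851503
```

View pics/w6.png

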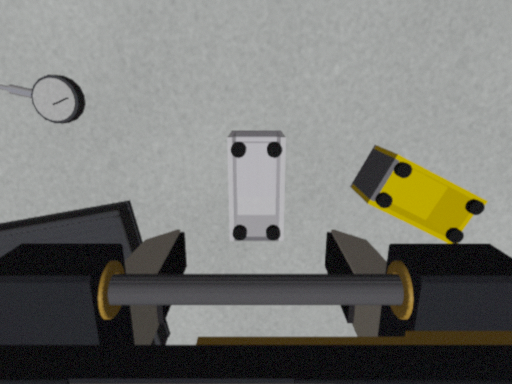

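View pics/s6.png

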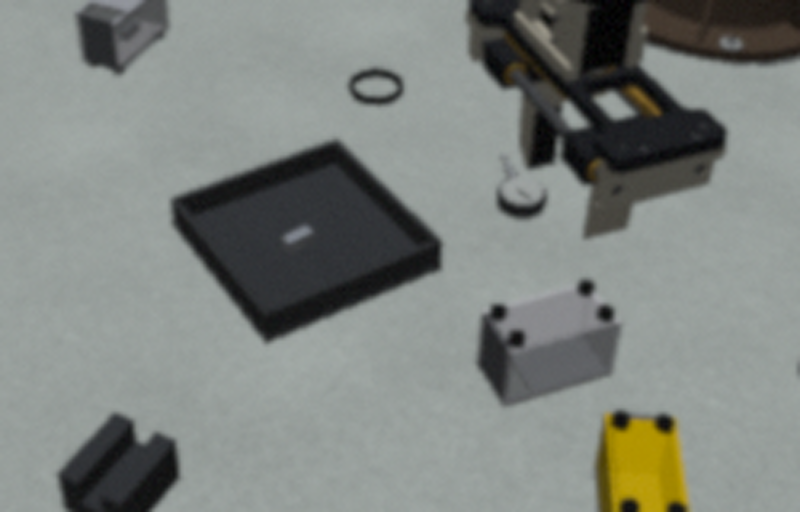

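View pics/t6.png

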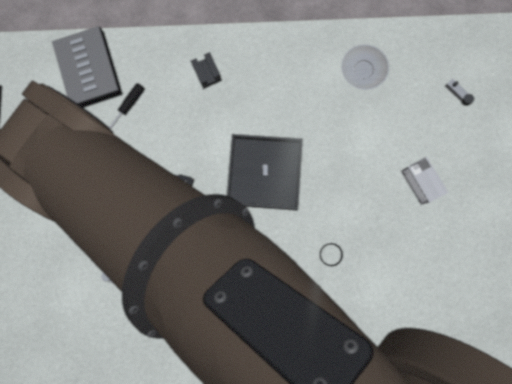

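The wrist view shows the empty box standing feet up at (256,185). The block lies at the tray centre (top view (265,170)), the upright box is unchanged at (422,180), and the gripper is clear.

```bash
python3 -c "
from cell import arm
print(arm.sign_off())"
```

```text
the job is handed in; nothing more can be done
None
```

The block is in the tray, the emptied box is back on the table feet up, and I handed the job in at about 13 s of the 51 s allowed.

- **What I did:** I gripped the upside-down clear box across its 46 mm sides and carried it level to the robot side of the tray. I then ran it over the tray, about 55 mm above the table, and stopped it abruptly. The block slid to the slot and fell out on that first stop. The moves cannot tilt the tool, so I shook the box without tilting it. I set the box back where it came from and let go.
- **Last checks:** The block lies near the tray centre, at about (0.58, 0.06) m. The box stands flat at its old spot and looks empty. The upright box is at the same pixels as at the start. The gripper is open well above everything and feels no contact force.
- **Disagreements:** The scene and top cameras differed by about 7 mm on where the box stood. The wrist camera confirmed the averaged position to within about 1.5 mm before the grasp. No check failed.

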